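Fill the packing stand and put its upper tray back on

ROBOT

A 7-joint arm with a two-finger parallel gripper is mounted at the origin on the work surface. World frame = base frame: x ahead of the robot, y to its left, z up, the work surface at z = 0. Lengths are in mm, angles in degrees, forces in N, time in s.
With the tool pointing down it reaches from about 375 to 925 mm from the base axis. Payload 3.1 kg.
Tool frame: the origin (TCP) lies on the centre line of the jaws, within the pads' length; the fingertips stand ahead of it and the grasp point (between the pads) lies 6 mm ahead of it (bot.tip_extent is the z of the fingertips in the tool frame, in mm); z points along the fingers, y is the line along which they close (so a half turn about z gives the same grasp; the last joint's range is limited). The gripper opens to 85 mm and grips with 20 to 120 N. Pads are 22 mm wide; open, the fingers measure 114 mm over their backs; the gripper's body (76 mm by 85 mm) begins 54 mm behind the grasp point. The pads swing forward as they close: fully open they stand 13 mm farther back than shut.
Start: joints at [-79.057, 21.939, 2.515, 91.553, -1.026, 66.532, -2.859], TCP at [185.099, 623.091, 256.269] pointing down, gripper open.
Joint ranges: [-149.38, 149.38], [-23.57, 123.04], [-84.95, 90], [0, 143.3], [-89.99, 269.99], [3.08, 112.72], [-163.45, 163.45]. Speed limits (degrees/s): [159.86, 159.86, 180, 180, 180, 180, 180].

INTERFACE

Orientations are given as [roll, pitch, yaw] about the fixed x, y, z axes, in that order (R = Rz(yaw) Ry(pitch) Rx(roll)).
In Python, from cell import bot gives the robot as it stands.
- The arm moves only by the tool send_rows, never from a script. Its argument "commands" is a list of rows, each a list of 2 entries, a list of its own where there are three numbers: the shift along the world's x, y, z normalised to -1 to 1, where 1 is 0.2 m, then the turn, a rotation vector about the world's x, y, z normalised to -1 to 1, where 1 is 45 degrees. A call has exactly 8 rows; each row is the pose to reach, as a shift and turn from the pose commanded when the call began; what a row does not reach only later rows make up. A row lasts 1/10 s, in which the tool goes at most 50 mm and 8.59 degrees, less where a joint would pass 70% of its speed; a pose out of reach is approached as far as the arm can. A call with a number of a shift or a turn outside -1 to 1 is refused whole. A call with a gripper value outside its range is refused whole. "gripper" is the opening, from -1 (shut) to 1 (fully open), set as the call begins (left out, the last holds). The fingers move at their own pace and stop on an object; the grip force is fixed at half the most. Time passes only in rows, so rows that repeat a pose let the fingers close, or fill a call up. It gives the time, the measured TCP pose, the force, the opening and the grip force at its end, in the units of the state.
- bot.state(): the state, without advancing time (a new reading comes with each control period).
- bot.camera(name): name is "scene" or "top" or "wrist"; returns the picture (480x640x3 uint8, red, green, blue); there is no depth.
- bot.get_calibration(name): a dict with "intrinsics" (3x3 intrinsics, pixels), "world_from_camera" (4x4, takes a point from camera to world coordinates). Camera axes: x right, y up, looking along -z (the intrinsics and any distortion apply to the point x, -y, -z); pixel columns grow to the right and rows downward; lengths in mm; the calibration is good to about 2 mm. The wrist camera is an equidistant fisheye: a pixel r from the principal point sees the ray r / f radians off the axis. A picture is of the moment at which its call begins: read the wrist's pose just before it. get_calibration takes no time and is no camera call; for the wrist camera it gives the pose at the moment of the call.
- bot.hand_in(): hands the job in; it is judged then, once.
The state is a dict: "t": time; "q": joint angles; "qvel": joint speeds; "effort": joint torques, N m; "tcp_pos": TCP position; "tcp_rot": TCP orientation; "ft_force": force on the tool from outside, world axes, zero at the start; "wrist_torque": the same for the moment, N m; "width": finger opening in mm; "gripper_force": force on a finger pad.
Only numpy, scipy, OpenCV 4.12 (cv2) and the standard library are available. Lean on these libraries where they do the work, as an engineer would, in place of code of your own. Each camera call takes 0.05 s, during which the arm holds its last target. There are 200 camera calls.

TASK

Work the single carton that stands by itself on the desk down into the gap in the middle of the packed row in the packing stand, easing its neighbours apart without knocking any of them over, until all five stand on the stand's floor. Then put the lift-off upper tray back on the stand with every corner hole down over its own post, fully home and level on the four collars, feeling it on gently and never forcing it, and leave the other things on the desk where they are.

Things in the scene. Friction and masses are not known exactly. Their poses are not given: they have to be found in the camera images.
- stand: The packing stand's base, fixed to the desk: a plywood board 170 mm (its x) by 210 mm (its y) by 14 mm thick, with a channel for a row of cartons on it and four metal posts at x = +-63 mm, y = +-88 mm; origin at the centre of its underside, on the desk; z up.
- row_floor (a point): Centre of the channel's floor (the board's top, 14 mm above the desk), stand's axes. Inside, the channel is 72 mm wide in x and 152 mm long in y; the cartons stand in it side by side along y, thickness along y. Side lips 12 mm and end cheeks 40 mm high above the floor.
- stand_seat (a point): Midway between the posts at collar height, 110 mm above the desk, stand's axes: where the centre of the tray's underside belongs. Each post is an 18 mm sleeve up to this height, its top the collar that carries the tray, with a 12 mm pin on top. The seated tray can sway about 5 mm each way with the posts.
- stand_tips (a point): Midway between the pins' flat tips (9 mm across, 1.5 mm chamfer), 130 mm above the desk. Each post is loose in its socket: about 0.3 N sideways leans it, it stays as left, limit 5 mm at the tip each way along the stand's x and y, alike for all. Each starts leaning its own unknown way. A tray resting lightly on the tips and slid sideways drags them until all lean alike.
- tray_grip (a point): Lift-off upper tray, plywood, 0.5 kg (+-30 %), at first flat on the desk. The point is the centre of its wooden handle bar, 60 mm above the tray's underside: the bar is 16 mm thick (x), 24 mm high, 100 mm long (y), on two uprights 10 mm (y) by 26 mm (x) centred at y = +-55 mm. z up. The tray fits either way round.
- tray_under (a point): Centre of the tray's underside, tray's axes. The tray is 150 mm (x) by 200 mm (y), floor 8 mm thick, rim 24 mm high over all. Four 14 mm holes, 1 mm chamfer, through the floor at x = +-63 mm, y = +-88 mm.
- carton_mid (a point): A closed brown cardboard carton, 56 mm wide (x) by 28 mm thick (its y) by 84 mm tall (its z), 0.16 kg (+-30 %). The point is at its centre, 42 mm above its underside; z is up. This is the single carton that stands upright by itself on the desk at the start.
- row_a_mid (a point): A closed brown cardboard carton, 56 mm wide (x) by 28 mm thick (its y) by 84 mm tall (its z), 0.16 kg (+-30 %). The point is at its centre, 42 mm above its underside; z is up. One of the four that already stand in the stand's channel: the outermost on the -y side along the stand's y. Start positions vary by 1 to 2 mm in the row.
- row_b_mid (a point): A closed brown cardboard carton, 56 mm wide (x) by 28 mm thick (its y) by 84 mm tall (its z), 0.16 kg (+-30 %). The point is at its centre, 42 mm above its underside; z is up. One of the four that already stand in the stand's channel: next to the gap on its -y side along the stand's y. Start positions vary by 1 to 2 mm in the row.
- row_c_mid (a point): A closed brown cardboard carton, 56 mm wide (x) by 28 mm thick (its y) by 84 mm tall (its z), 0.16 kg (+-30 %). The point is at its centre, 42 mm above its underside; z is up. One of the four that already stand in the stand's channel: next to the gap on its +y side along the stand's y. Start positions vary by 1 to 2 mm in the row.
- row_d_mid (a point): A closed brown cardboard carton, 56 mm wide (x) by 28 mm thick (its y) by 84 mm tall (its z), 0.16 kg (+-30 %). The point is at its centre, 42 mm above its underside; z is up. One of the four that already stand in the stand's channel: the outermost on the +y side along the stand's y. Start positions vary by 1 to 2 mm in the row.
- cup: White ceramic cup, 76 mm across, 75 mm high, near the stand; origin under its centre. Leave alone.
- bowl: White ceramic bowl, 110 mm across, 50 mm high, beyond the stand; origin under its centre. Leave alone.
- bottle: Clear plastic bottle, 64 mm across, 190 mm high; origin under its centre. Leave alone.
- pen_pot: Black pen pot with pens, 72 mm across, 155 mm high over all; origin under its centre. Leave alone.
- tape_roll: Roll of brown tape lying flat, 96 mm across, 48 mm high; origin under its centre. Leave alone.
- knife: Box knife with a red handle lying on the desk, 145 mm long, 16 mm high; origin under its middle. Leave alone.
- terminal: Black hand-held stock terminal lying on the desk, 115 by 45 by 30 mm; origin under its centre. Leave alone.
Not all that is in view belongs to the job. What is shaped like the part that bears carton_mid but pink or purple is not meant.

How it is judged (in metres and radians):
On the way, in this order (a step that is already met when the one before it is completed fails the run):
1. the single carton stands in the row on the stand's floor, all five cartons standing (z of carton_mid in the frame of stand between 0.0525 and 0.06 m and x of carton_mid in the frame of stand between -0.012 and 0.012 m and y of carton_mid in the frame of stand between -0.064 and 0.064 m and angle between each of carton_mid, row_a_mid, row_b_mid, row_c_mid, row_d_mid's own z axis and vertical below 0.15 rad and z of row_a_mid in the frame of stand between 0.0525 and 0.06 m and z of row_b_mid in the frame of stand between 0.0525 and 0.06 m and z of row_c_mid in the frame of stand between 0.0525 and 0.06 m and z of row_d_mid in the frame of stand between 0.0525 and 0.06 m), for 0.2 s.
2. the upper tray is down over all four posts, on the collars (z of tray_grip in the frame of stand between 0.166 and 0.174 m and horizontal distance between tray_grip and stand below 0.011 m and angle between tray_grip's own z axis and vertical below 0.03 rad and angle between the y axis of tray_grip and the y axis of stand, either way round below 0.08 rad), for 0.2 s.
At the end, for the whole second after the job is handed in: All five cartons stand in the channel, centres 52.5-60 mm up (home 56), lean < 0.15 rad; the added one within 12 mm of the row's line and 64 mm of its middle. Tray home: handle centre 166-174 mm up (home 170), within 11 mm of the stand's middle, level to 0.03 rad, long sides aligned to 0.08 rad (all of step 1 and all of step 2); the robot touches nothing.
It fails at once if a carton is knocked over (angle between any of row_a_mid, row_b_mid, row_c_mid, row_d_mid, carton_mid's own z axis and vertical above 0.7 rad).
It fails at once if the tray is forced down on the posts (over 80 N) (contact force between tray and stand above 80 N).
It fails at once if another thing on the desk is shifted by more than 30 mm (distance of any of cup, bowl, bottle, pen_pot, tape_roll, knife, terminal from where it was at the start of the episode above 0.03 m).
It also fails if it takes over 67 s, if anything falls off the work surface, if the arm or the gripper's body presses on something with over 40 N, if the wrist force passes 120 N, or if a joint passes its speed limit or range.

## Working session

There is one attempt and no reset: what is moved stays moved. The work goes in short steps, Python scripts to look and compute and a tool call to move; the robot and the scene stay as the last step left them, time stands still between calls to the robot, and variables do not carry over. Pictures are saved under pics/ and viewed, at most 10 in all, crops included, and the job is handed in when it is done.

Besides the shell and the picture viewer there is one more tool, called after "Call:" by a JSON object that holds its "method" and its "body", one argument or row to a line. send_rows: Moves the arm, as the interface text tells. Its arguments: {"type":"object","properties":{"commands":{"type":"array","items":{"type":"array"}},"gripper":{"type":"number"}},"required":["commands"]}

```bash
ls; mkdir -p pics; cat > h.py <<'E'
import numpy as np, cv2
from cell import bot
def save(n,f):
    im=bot.camera(n); cv2.imwrite(f'pics/{f}.png',im[:,:,::-1]); np.save(f'pics/{f}.npy',im); return im
def ray(n,uv,cal=None):
    c=cal or bot.get_calibration(n); K=np.array(c['intrinsics']);T=np.array(c['world_from_camera'])
    x=(uv[0]-K[0,2])/K[0,0]; y=(uv[1]-K[1,2])/K[1,1]
    if n=='wrist':
        r=np.hypot(x,y); s=np.sin(r)/max(r,1e-9); d=np.array([x*s,-y*s,-np.cos(r)])
    else: d=np.array([x,-y,-1.])
    return T[:3,3],T[:3,:3]@d
def onz(n,uv,z,cal=None):
    o,d=ray(n,uv,cal); return o+d*(z-o[2])/d[2]
def proj(n,p,cal=None):
    c=cal or bot.get_calibration(n); K=np.array(c['intrinsics']);T=np.array(c['world_from_camera'])
    q=T[:3,:3].T@(np.asarray(p,float)-T[:3,3]); v=np.array([q[0],-q[1],-q[2]])
    if n=='wrist':
        t=np.arctan2(np.hypot(v[0],v[1]),v[2]); v=np.array([v[0],v[1],0])/np.hypot(v[0],v[1])*t; return K[0,0]*v[0]+K[0,2],K[1,1]*v[1]+K[1,2]
    return K[0,0]*v[0]/v[2]+K[0,2],K[1,1]*v[1]/v[2]+K[1,2]
E
python3 - <<'E'
from h import *
a=save('top','t0');b=save('scene','s0')
for n in('top','scene'):
    c=bot.get_calibration(n);print(n,c['intrinsics'],np.round(c['world_from_camera'],3).tolist(),c.keys())
s=bot.state();print(s['tcp_rot'],s['ft_force'],bot.tip_extent,s['t'])
E
```

```text
pics
top [[449.29086513   0.         320.29181399]
 [  0.         449.29086513 237.18399706]
 [  0.           0.           1.        ]] [[-0.008, 0.979, -0.205, 302.151], [-1.0, -0.007, 0.005, -21.192], [0.003, 0.205, 0.979, 1314.921], [0.0, 0.0, 0.0, 1.0]] dict_keys(['intrinsics', 'world_from_camera'])
scene [[583.5378092    0.         311.98633019]
 [  0.         583.5378092  225.9842162 ]
 [  0.           0.           1.        ]] [[-0.344, -0.775, 0.531, 1289.501], [0.939, -0.292, 0.181, 210.116], [0.015, 0.561, 0.828, 1183.494], [0.0, 0.0, 0.0, 1.0]] dict_keys(['intrinsics', 'world_from_camera'])
[-1.79861311e+02  7.68870917e-03  1.63458448e+02] [ 0.07025913 -0.17844583 -0.65452722] 25.0 0.1
```

View pics/t0.png

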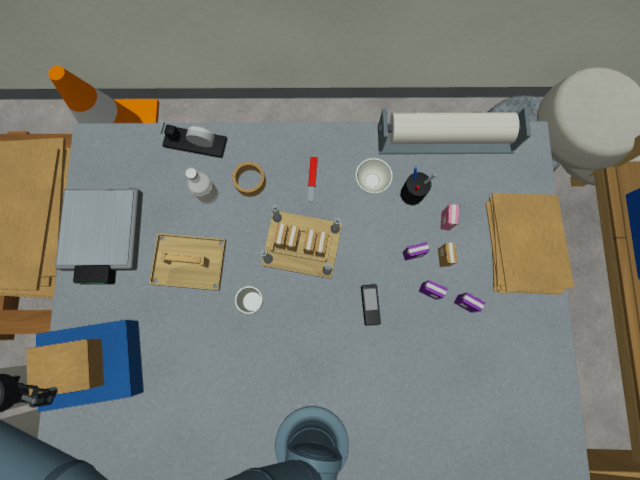

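View pics/s0.png

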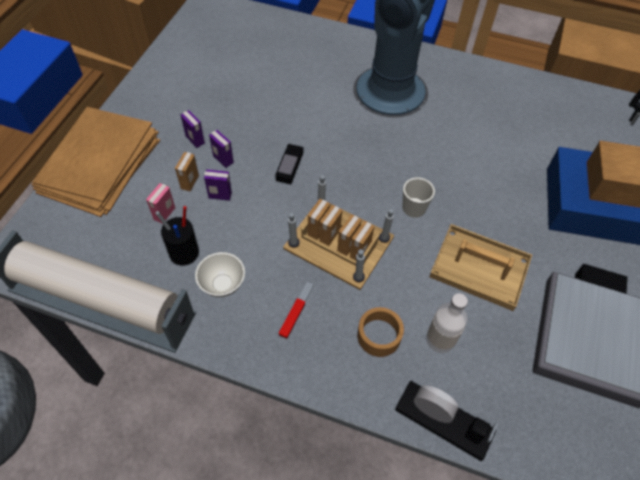

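The top view shows the stand at about (302,243), the tray at (188,262) and the brown carton at (448,253) with purple and pink decoys around it. The scene view shows the same layout, with the carton at (187,171).

```bash
python3 - <<'E'
from h import *
def tri(a,b):
    o1,d1=ray('top',a);o2,d2=ray('scene',b)
    d1/=np.linalg.norm(d1);d2/=np.linalg.norm(d2)
    s=np.linalg.lstsq(np.c_[d1,-d2],o2-o1,rcond=None)[0]
    return ((o1+s[0]*d1+o2+s[1]*d2)/2).round(1),np.linalg.norm(o1+s[0]*d1-o2-s[1]*d2).round(1)
print('carton',onz('top',(448,253),42).round(),tri((448,253),(187,171)))
print('stand',onz('top',(302,243),14).round(), 'tray',onz('top',(188,262),20).round())
im=np.load('pics/t0.npy');hsv=cv2.cvtColor(im,cv2.COLOR_RGB2HSV)
m=cv2.inRange(hsv,(8,60,60),(30,255,255))
for (x0,y0,x1,y1,z,nm) in [(255,200,350,285,14,'stand'),(140,225,235,300,16,'tray'),(430,235,470,275,42,'carton')]:
    k=np.zeros_like(m);k[y0:y1,x0:x1]=m[y0:y1,x0:x1]
    cs,_=cv2.findContours(k,0,1);c=max(cs,key=cv2.contourArea);r=cv2.minAreaRect(c)
    p=np.array([onz('top',q,z)[:2] for q in cv2.boxPoints(r)]);print(nm,p.round().tolist(),p.mean(0).round(1))
c=bot.get_calibration('wrist');print(c['intrinsics'],np.round(c['world_from_camera'],3).tolist())
a=im[195:310,140:480];cv2.imwrite('pics/t0c.png',cv2.resize(a,(800,271),interpolation=2)[:,:,::-1])
E
```

```text
carton [ 519. -394.   42.] (array([ 517.2, -389.3,   49.7]), np.float64(4.8))
stand [557.  27.  14.] tray [502. 358.  20.]
stand [[493.0, 147.0], [661.0, 118.0], [618.0, -91.0], [452.0, -57.0]] [556.   29.4]
tray [[440.0, 469.0], [592.0, 466.0], [571.0, 253.0], [420.0, 261.0]] [505.9 362.1]
carton [[545.0, -362.0], [550.0, -395.0], [485.0, -401.0], [481.0, -368.0]] [ 515.2 -381.7]
[[371.64829954   0.         320.65015161]
 [  0.         371.64829954 233.37427505]
 [  0.           0.           1.        ]] [[0.285, -0.925, -0.25, 121.019], [0.959, 0.274, 0.078, 641.623], [-0.003, -0.262, 0.965, 372.026], [0.0, 0.0, 0.0, 1.0]]
```

View pics/t0c.png

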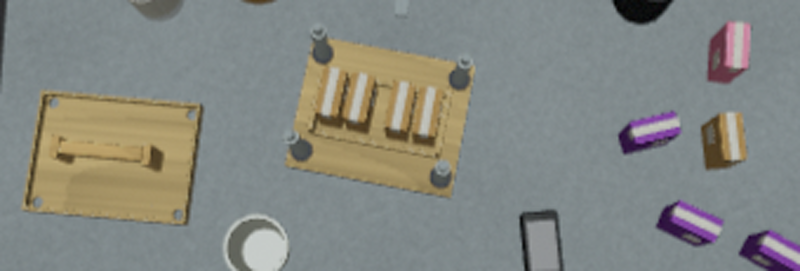

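The enlarged crop shows the four row cartons with a centre gap of roughly 22 mm, so I'll measure it close up from above the stand.

Call:
{"method": "send_rows", "body": {
  "commands": [
    [[0.125,-0.125,0.02],[0,0,-0.125]],
    [[0.25,-0.25,0.04],[0,0,-0.25]],
    [[0.375,-0.375,0.06],[0,0,-0.375]],
    [[0.5,-0.5,0.08],[0,0,-0.5]],
    [[0.625,-0.625,0.1],[0,0,-0.625]],
    [[0.75,-0.75,0.12],[0,0,-0.75]],
    [[0.875,-0.875,0.14],[0,0,-0.875]],
    [[1,-1,0.16],[0,0,-1]]
  ]
}}

```text
t: 0.9
tcp_pos: [385.7, 421.6, 287.9]
tcp_rot: [-179.9, 0.0, 118.2]
ft_force: [0.7, 0.3, 0.1]
width: 85.6
gripper_force: 0.0
```

Call:
{"method": "send_rows", "body": {
  "commands": [
    [[0.12,-0.125,0.02],[0,0,-0.125]],
    [[0.22,-0.25,0.04],[0,0,-0.25]],
    [[0.33,-0.375,0.06],[0,0,-0.375]],
    [[0.44,-0.5,0.08],[0,0,-0.5]],
    [[0.55,-0.625,0.1],[0,0,-0.6]],
    [[0.65,-0.75,0.1],[0,0,-0.7]],
    [[0.76,-0.875,0.1],[0,0,-0.8]],
    [[0.86,-1,0.1],[0,0,-0.87]]
  ]
}}

```text
t: 1.7
tcp_pos: [557.5, 221.9, 307.8]
tcp_rot: [-180.0, 0.0, 79.2]
ft_force: [-0.4, 0.0, 0.2]
width: 85.8
gripper_force: 0.0
```

Call:
{"method": "send_rows", "body": {
  "commands": [
    [[0,-0.16,0],[0,0,0]],
    [[0,-0.32,0],[0,0,0]],
    [[0,-0.48,0],[0,0,0]],
    [[0,-0.64,0],[0,0,0]],
    [[0,-0.78,0],[0,0,0]],
    [[0,-0.9,0],[0,0,0]],
    [[0,-0.9,0],[0,0,0]],
    [[0,-0.9,0],[0,0,0]]
  ]
}}

```text
t: 2.5
tcp_pos: [556.8, 42.9, 307.9]
tcp_rot: [-180.0, -0.0, 79.2]
ft_force: [-0.6, -0.0, -0.5]
width: 85.4
gripper_force: 0.0
```

```bash
python3 - <<'E'
from h import *
import json
s=bot.state();c=bot.get_calibration('wrist');im=save('wrist','w1')
json.dump({k:np.array(v).tolist() for k,v in c.items()},open('pics/w1.json','w'))
print(s['t'],s['tcp_pos'],s['tcp_rot'],s['q'],s['ft_force'],s['width'])
E
```

```text
2.5 [556.80376103  42.86662051 307.9301333 ] [-1.79953881e+02 -2.79370713e-02  7.92178287e+01] [-40.32307949  10.49925414  35.93745854 102.31105055  -6.60607826
  69.31889241 -13.28014522] [-0.60342002 -0.00979683 -0.52740629] 85.36902043303066
```

View pics/w1.png

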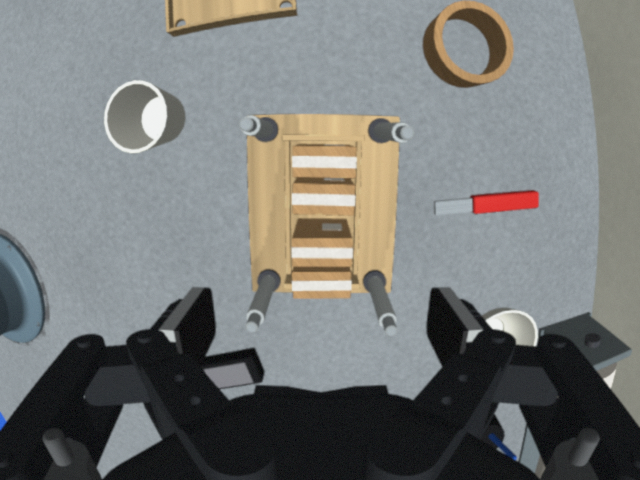

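The wrist view looks down on the stand. The white tape stripes on the cartons' tops are at rows 162, 200, 252 and 286, around column 323. The post tips are near (248,125), (404,132), (254,322) and (390,325).

```bash
python3 - <<'E'
from h import *
import json
c=json.load(open('pics/w1.json'));im=np.load('pics/w1.npy');hsv=cv2.cvtColor(im,cv2.COLOR_RGB2HSV)
w=cv2.inRange(hsv,(0,0,185),(180,60,255));k=np.zeros_like(w);k[140:300,285:362]=w[140:300,285:362]
cs,_=cv2.findContours(k,0,1)
P=[]
for q in cs:
    if cv2.contourArea(q)<150: continue
    r=cv2.minAreaRect(q);bx=np.array([onz('wrist',p,98,c)[:2] for p in cv2.boxPoints(r)])
    e=[bx[1]-bx[0],bx[2]-bx[1]];L=max(e,key=np.linalg.norm);a=np.degrees(np.arctan2(L[1],L[0]))
    P.append(bx.mean(0));print('stripe',bx.mean(0).round(1),[np.linalg.norm(v).round(1) for v in e],a.round(1))
# board
b=cv2.inRange(hsv,(8,50,90),(30,255,255));k=np.zeros_like(b);k[105:300,240:405]=b[105:300,240:405]
cs,_=cv2.findContours(k,0,1);q=max(cs,key=cv2.contourArea);r=cv2.minAreaRect(q);print(r)
e=cv2.approxPolyDP(q,6,True)[:,0];print([(p.tolist(),onz('wrist',p,14,c)[:2].round(1).tolist()) for p in e])
# tips by bright grey
for z,uv in [(130,(248,125)),(130,(404,132)),(130,(254,322)),(130,(390,325)),(110,(254,318)),(110,(388,318))]: print(uv,onz('wrist',uv,z,c)[:2].round(1))
cv2.imwrite('pics/w1c.png',cv2.resize(im[105:340,235:415],(600,783),interpolation=2)[:,:,::-1][:,:] if 0 else cv2.resize(im[105:340,235:415],(459,600),interpolation=2)[:,:,::-1])
E
```

```text
stripe [543.  -29.6] [np.float64(56.1), np.float64(10.4)] -10.8
stripe [549.1   2.7] [np.float64(10.6), np.float64(56.5)] -12.3
stripe [559.7  51.4] [np.float64(10.7), np.float64(57.2)] -12.3
stripe [566.4  84.5] [np.float64(10.6), np.float64(57.2)] -11.8
((323.0, 206.0), (184.0, 152.0), 90.0)
[([256, 115], [502.8, 144.2]), ([273, 119], [520.4, 135.7]), ([278, 132], [523.0, 120.4]), ([266, 142], [507.7, 112.3]), ([247, 136], [488.2, 123.4]), ([253, 290], [453.0, -56.4]), ([259, 273], [465.8, -36.0]), ([272, 269], [482.5, -33.8]), ([280, 277], [489.6, -45.5]), ([275, 290], [479.8, -61.1]), ([294, 298], [500.3, -75.6]), ([367, 292], [588.9, -84.5]), ([362, 281], [585.0, -69.0]), ([370, 270], [596.6, -56.8]), ([384, 275], [612.3, -66.6]), ([390, 291], [617.0, -89.0]), ([398, 143], [651.3, 84.5]), ([374, 141], [624.9, 91.0]), ([368, 127], [621.0, 107.5]), ([376, 118], [631.6, 115.9]), ([399, 118], [657.2, 112.0])]
(248, 125) [513.5 127.5]
(404, 132) [634.3  99.1]
(254, 322) [478.3 -41.3]
(390, 325) [599.3 -67.6]
(254, 318) [473.3 -47.1]
(388, 318) [600.4 -71.3]
```

View pics/w1c.png

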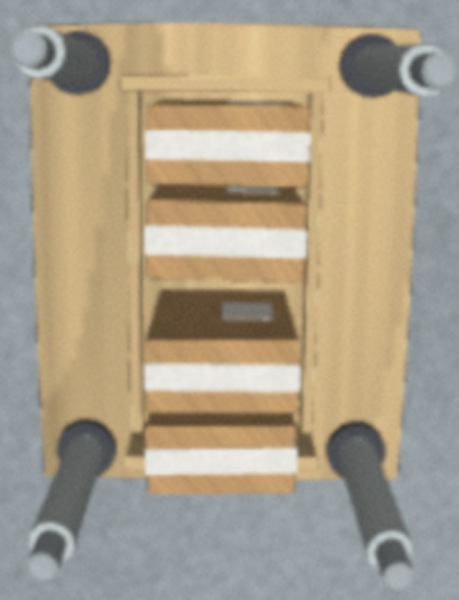

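Stand centre is about (555, 28) with yaw −11.5°. The gap between b and c is about 22 mm. Next I go to the carton.

Call:
{"method": "send_rows", "body": {
  "commands": [
    [[-0.03,-0.2,0],[0,0,0]],
    [[-0.06,-0.4,0],[0,0,0]],
    [[-0.1,-0.6,0],[0,0,0]],
    [[-0.12,-0.8,0],[0,0,0]],
    [[-0.2,-1,0],[0,0,0]],
    [[-0.2,-1,0],[0,0,0]],
    [[-0.2,-1,0],[0,0,0]],
    [[-0.2,-1,0],[0,0,0]]
  ],
  "gripper": 0.65
}}

```text
t: 3.35
tcp_pos: [518.1, -154.1, 308.0]
tcp_rot: [-180.0, -0.1, 79.5]
ft_force: [-0.3, -0.9, 0.0]
width: 70.5
gripper_force: 0.0
```

Call:
{"method": "send_rows", "body": {
  "commands": [
    [[0,-0.2,-0.02],[0,0,0.1]],
    [[0,-0.4,-0.04],[0,0,0.2]],
    [[0,-0.6,-0.06],[0,0,0.3]],
    [[0,-0.8,-0.1],[0,0,0.3]],
    [[0,-1,-0.1],[0,0,0.3]],
    [[0,-1,-0.1],[0,0,0.3]],
    [[0,-1,-0.1],[0,0,0.3]],
    [[0,-1,-0.1],[0,0,0.3]]
  ]
}}

```text
t: 4.15
tcp_pos: [519.0, -353.8, 287.6]
tcp_rot: [-180.0, -0.1, 93.1]
ft_force: [-0.3, 0.3, -0.8]
width: 70.3
gripper_force: 0.0
```

```bash
python3 - <<'E'
from h import *
import json
s=bot.state();c=bot.get_calibration('wrist');im=save('wrist','w2')
json.dump({k:np.array(v).tolist() for k,v in c.items()},open('pics/w2.json','w'))
print(s['t'],s['tcp_pos'],s['tcp_rot'],s['width'])
hsv=cv2.cvtColor(im,cv2.COLOR_RGB2HSV)
w=cv2.inRange(hsv,(0,0,185),(180,60,255));cs,_=cv2.findContours(w,0,1)
for q in cs:
    if not 250<cv2.contourArea(q)<3000: continue
    r=cv2.minAreaRect(q);bx=np.array([onz('wrist',p,84,c)[:2] for p in cv2.boxPoints(r)])
    e=[bx[1]-bx[0],bx[2]-bx[1]];L=max(e,key=np.linalg.norm);a=np.degrees(np.arctan2(L[1],L[0]))
    print('stripe',np.round(r[0]),bx.mean(0).round(1),[np.linalg.norm(v).round(1) for v in e],a.round(1))
E
```

```text
4.15 [ 519.00921002 -353.80503658  287.61268425] [-1.79997422e+02 -1.17587635e-01  9.30803566e+01] 70.26066977031729
stripe [513. 448.] [ 809.9 -674.9] [np.float64(29.0), np.float64(115.9)] -35.2
stripe [174. 293.] [ 375.9 -444.9] [np.float64(61.5), np.float64(11.1)] 60.0
stripe [429. 266.] [ 624.4 -401.2] [np.float64(19.1), np.float64(57.6)] -8.4
stripe [313. 251.] [ 512.8 -390.8] [np.float64(11.5), np.float64(58.9)] 2.1
stripe [205. 193.] [ 412.9 -342.7] [np.float64(58.1), np.float64(10.6)] 63.0
stripe [331. 151.] [ 524.1 -300.5] [np.float64(12.5), np.float64(60.2)] -74.7
```

View pics/w2.png

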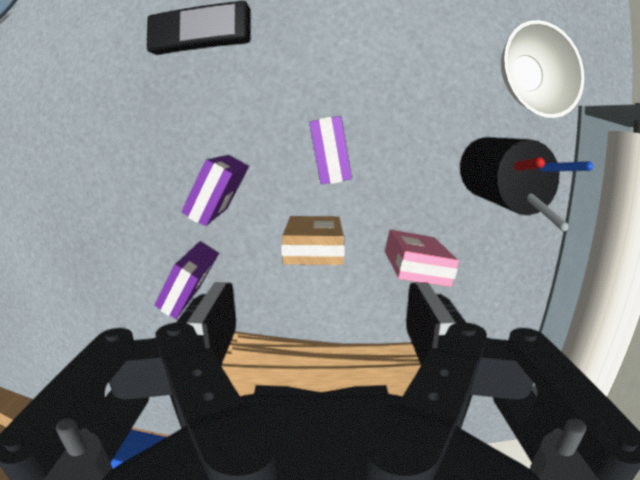

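The brown carton's stripe is at pixel (313,251), which is world (513,−391), width axis about +2°. The decoys sit clear of the fingers' path.

Call:
{"method": "send_rows", "body": {
  "commands": [
    [[-0.03,-0.185,-0.1],[0,0,-0.02]],
    [[-0.03,-0.185,-0.25],[0,0,-0.02]],
    [[-0.03,-0.185,-0.4],[0,0,-0.02]],
    [[-0.03,-0.185,-0.55],[0,0,-0.02]],
    [[-0.03,-0.185,-0.7],[0,0,-0.02]],
    [[-0.03,-0.185,-0.8],[0,0,-0.02]],
    [[-0.03,-0.185,-0.9],[0,0,-0.02]],
    [[-0.03,-0.185,-0.95],[0,0,-0.02]]
  ]
}}

```text
t: 5.0
tcp_pos: [511.8, -390.3, 96.1]
tcp_rot: [-179.9, -0.2, 92.1]
ft_force: [0.3, 0.5, -0.3]
width: 70.7
gripper_force: 0.0
```

Call:
{"method": "send_rows", "body": {
  "commands": [
    [[0,0,-0.08],[0,0,0]],
    [[0,0,-0.16],[0,0,0]],
    [[0,0,-0.16],[0,0,0]],
    [[0,0,-0.16],[0,0,0]],
    [[0,0,-0.16],[0,0,0]],
    [[0,0,-0.16],[0,0,0]],
    [[0,0,-0.16],[0,0,0]],
    [[0,0,-0.16],[0,0,0]]
  ]
}}

```text
t: 5.8
tcp_pos: [511.3, -394.2, 66.8]
tcp_rot: [180.0, 0.0, 91.9]
ft_force: [-0.5, -0.7, 0.2]
width: 70.8
gripper_force: 0.0
```

Call:
{"method": "send_rows", "body": {
  "commands": [
    [[0,0,0],[0,0,0]],
    [[0,0,0],[0,0,0]],
    [[0,0,0],[0,0,0]],
    [[0,0,0],[0,0,0]],
    [[0,0,0.1],[0,0,0]],
    [[0,0,0.25],[0,0,0]],
    [[0,0,0.4],[0,0,0]],
    [[0,0,0.5],[0,0,0]]
  ],
  "gripper": 0.15
}}

```text
t: 6.6
tcp_pos: [510.8, -394.0, 167.4]
tcp_rot: [-180.0, 0.0, 91.9]
ft_force: [0.5, -0.7, -1.7]
width: 55.4
gripper_force: 63.9
```

Call:
{"method": "send_rows", "body": {
  "commands": [
    [[0,0.1,0.1],[0,0,-0.05]],
    [[0.05,0.25,0.2],[0,0,-0.1]],
    [[0.1,0.4,0.3],[0,0,-0.15]],
    [[0.15,0.55,0.35],[0,0,-0.2]],
    [[0.22,0.7,0.35],[0,0,-0.25]],
    [[0.22,0.85,0.35],[0,0,-0.3]],
    [[0.22,1,0.35],[0,0,-0.3]],
    [[0.22,1,0.35],[0,0,-0.3]]
  ]
}}

```text
t: 7.4
tcp_pos: [555.4, -186.6, 234.3]
tcp_rot: [-179.7, -0.3, 78.9]
ft_force: [0.8, 1.1, -2.9]
width: 55.3
gripper_force: 64.0
```

Call:
{"method": "send_rows", "body": {
  "commands": [
    [[0,0.15,0],[0,0,0]],
    [[0,0.3,0],[0,0,0]],
    [[0,0.45,0],[0,0,0]],
    [[0,0.6,0],[0,0,0]],
    [[0,0.75,0],[0,0,0]],
    [[0,0.9,0],[0,0,0]],
    [[0,0.95,0],[0,0,0]],
    [[0,0.95,0],[0,0,0]]
  ]
}}

```text
t: 8.2
tcp_pos: [554.6, -2.4, 235.5]
tcp_rot: [-179.9, 0.0, 78.6]
ft_force: [-0.3, 0.2, -2.6]
width: 55.7
gripper_force: 64.1
```

```bash
python3 - <<'E'
from h import *
import json
s=bot.state();c=bot.get_calibration('wrist');im=save('wrist','w3')
json.dump({k:np.array(v).tolist() for k,v in c.items()},open('pics/w3.json','w'))
print(s['t'],s['tcp_pos'],s['tcp_rot'],s['width'],s['ft_force'])
hsv=cv2.cvtColor(im,cv2.COLOR_RGB2HSV)
w=cv2.inRange(hsv,(0,0,185),(180,60,255));cs,_=cv2.findContours(w,0,1)
for q in cs:
    if not 150<cv2.contourArea(q)<9000: continue
    r=cv2.minAreaRect(q)
    for z in (98,s['tcp_pos'][2]+17.5):
        bx=np.array([onz('wrist',p,z,c)[:2] for p in cv2.boxPoints(r)])
        e=[bx[1]-bx[0],bx[2]-bx[1]];L=max(e,key=np.linalg.norm);a=np.degrees(np.arctan2(L[1],L[0]))
        print('stripe',round(z),np.round(r[0]),bx.mean(0).round(1),[np.linalg.norm(v).round(1) for v in e],a.round(1))
E
```

```text
8.2 [554.60528152  -2.42152897 235.53525922] [-1.79912919e+02  2.39499738e-02  7.86091421e+01] 55.65253787560691 [-0.26667057  0.18287406 -2.62508612]
stripe 98 [624. 404.] [ 888.4 -305.7] [np.float64(64.3), np.float64(122.3)] -69.4
stripe 253 [624. 404.] [692.8 -81.4] [np.float64(25.1), np.float64(47.8)] -69.4
stripe 98 [321. 342.] [534.9 -95.3] [np.float64(142.8), np.float64(28.2)] -11.0
stripe 253 [321. 342.] [554.5   0.8] [np.float64(55.8), np.float64(11.0)] -11.0
stripe 98 [546. 322.] [ 738.8 -129.7] [np.float64(42.5), np.float64(91.1)] -41.5
stripe 253 [546. 322.] [634.3 -12.6] [np.float64(16.6), np.float64(35.6)] -41.5
stripe 98 [313. 224.] [549.1   2.5] [np.float64(56.4), np.float64(10.2)] -11.4
stripe 253 [313. 224.] [560.1  39.1] [np.float64(22.0), np.float64(4.0)] -11.4
stripe 98 [475. 174.] [672.3  16.4] [np.float64(33.2), np.float64(10.8)] -4.5
stripe 253 [475. 174.] [608.3  44.5] [np.float64(13.0), np.float64(4.2)] -4.5
stripe 98 [314. 153.] [559.9  51.6] [np.float64(10.7), np.float64(57.3)] -12.3
stripe 253 [314. 153.] [564.4  58.2] [np.float64(4.2), np.float64(22.4)] -12.3
stripe 98 [314. 103.] [566.7  84.8] [np.float64(10.4), np.float64(56.8)] -11.7
stripe 253 [314. 103.] [567.   71.2] [np.float64(4.1), np.float64(22.2)] -11.7
stripe 98 [90. 67.] [401.7 162.6] [np.float64(72.4), np.float64(68.5)] 44.4
stripe 253 [90. 67.] [502.5 101.6] [np.float64(28.3), np.float64(26.8)] 44.4
```

View pics/w3.png

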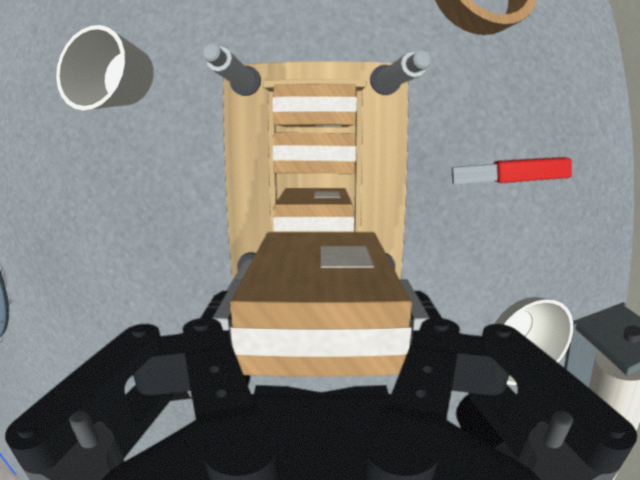

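The carton is held square, with its stripe at (321,342) and about 3 mm toward +y from the TCP. The row is unchanged. I'll tilt it 15° about the row's x and put the −y bottom edge into the gap first.

Call:
{"method": "send_rows", "body": {
  "commands": [
    [[0,0.04,0],[0.1,-0.02,0]],
    [[-0.012,0.072,-0.05],[0.2,-0.04,0]],
    [[-0.012,0.072,-0.1],[0.327,-0.067,0]],
    [[-0.012,0.072,-0.15],[0.327,-0.067,0]],
    [[-0.012,0.072,-0.2],[0.327,-0.067,0]],
    [[-0.012,0.072,-0.23],[0.327,-0.067,0]],
    [[-0.012,0.072,-0.23],[0.327,-0.067,0]],
    [[-0.012,0.072,-0.23],[0.327,-0.067,0]]
  ]
}}

```text
t: 9.05
tcp_pos: [553.0, 11.4, 190.3]
tcp_rot: [180.0, -15.0, 78.5]
ft_force: [1.4, 0.9, -1.1]
width: 55.7
gripper_force: 63.9
```

```bash
python3 - <<'E'
from h import *
from scipy.spatial.transform import Rotation as R
s=bot.state();T=np.array(s['tcp_pos']);Q=R.from_euler('xyz',s['tcp_rot'],degrees=True)
print(T,s['tcp_rot'])
G=np.array([554.5,27.05]);ux=np.array([.98,-.2]);uy=np.array([.2,.98])
# tool at upright: carton centre offset in tool: z up=-tool z
Q0=R.from_euler('xyz',[180,0,78.5],degrees=True);o=Q0.inv()
for y in(-14,14):
    p=T+Q.apply(o.apply(np.r_[(3.2+y)*uy,-66.8])); d=p[:2]-G;print('corner',d@ux,d@uy,p[2])
E
```

```text
[553.02456369  11.43059513 190.26991011] [179.99992022 -14.9836128   78.51789446]
corner 1.6652513118929395 -8.764971191811838 122.94830287599744
corner 1.6573758501444842 18.293841937434042 130.18894681723492
```

Call:
{"method": "send_rows", "body": {
  "commands": [
    [[0,0,-0.04],[0,0,0]],
    [[0,0,-0.08],[0,0,0]],
    [[-0.005,0,-0.12],[0,0,0]],
    [[-0.005,0,-0.15],[0,0,0]],
    [[-0.005,0,-0.15],[0,0,0]],
    [[-0.008,-0.015,-0.155],[0,0,0]],
    [[-0.012,-0.035,-0.16],[0,0,0]],
    [[-0.015,-0.052,-0.165],[0,0,0]]
  ]
}}

```text
t: 9.85
tcp_pos: [549.7, -0.1, 157.3]
tcp_rot: [180.0, -15.0, 78.4]
ft_force: [1.0, 1.5, -0.8]
width: 55.6
gripper_force: 64.1
```

```bash
python3 - <<'E'
from h import *
import json
s=bot.state();c=bot.get_calibration('wrist');im=save('wrist','w4')
print(s['tcp_pos'],s['tcp_rot'],s['width'],s['ft_force'],s['gripper_force'])
cv2.imwrite('pics/w4.png',im[40:440,120:520,::-1])
E
```

```text
[ 5.49710949e+02 -9.44012053e-02  1.57273488e+02] [179.99708724 -15.04895894  78.39574306] 55.60222499760432 [ 0.97410063  1.45459628 -0.83481277] 64.09693837165833
```

View pics/w4.png

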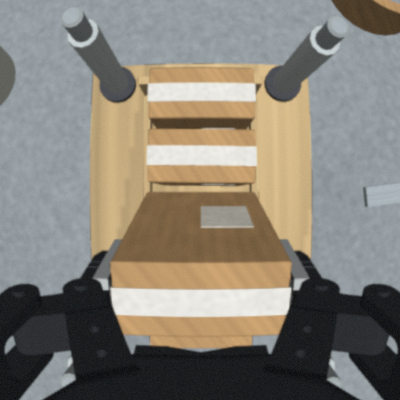

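The wrist crop shows the carton tilted with its lower edge in the gap, c still upright beyond it, and only about 1.5 N of side force. Next I bring it upright and ease it down.

Call:
{"method": "send_rows", "body": {
  "commands": [
    [[0.004,0.02,0.0],[-0.08,0.016,0]],
    [[0.009,0.042,-0.005],[-0.16,0.033,0]],
    [[0.013,0.065,-0.012],[-0.245,0.05,0]],
    [[0.018,0.087,-0.022],[-0.327,0.067,0]],
    [[0.018,0.087,-0.03],[-0.327,0.067,0]],
    [[0.018,0.087,-0.05],[-0.327,0.067,0]],
    [[0.018,0.087,-0.07],[-0.327,0.067,0]],
    [[0.018,0.087,-0.09],[-0.327,0.067,0]]
  ]
}}

```text
t: 10.7
tcp_pos: [553.0, 16.1, 139.0]
tcp_rot: [-180.0, -0.0, 78.2]
ft_force: [-0.1, 1.0, -0.3]
width: 55.4
gripper_force: 64.0
```

```bash
python3 - <<'E'
from h import *
s=bot.state();im=save('wrist','w5')
print(s['tcp_pos'],s['tcp_rot'],s['width'],s['ft_force'],s['gripper_force'])
c=bot.get_calibration('wrist')
hsv=cv2.cvtColor(im,cv2.COLOR_RGB2HSV)
w=cv2.inRange(hsv,(0,0,185),(180,60,255));cs,_=cv2.findContours(w,0,1)
for q in cs:
    if cv2.contourArea(q)<150: continue
    r=cv2.minAreaRect(q)
    for z in (98,s['tcp_pos'][2]+17.5):
        if 280<r[0][0]<350:
            bx=np.array([onz('wrist',p,z,c)[:2] for p in cv2.boxPoints(r)]);print('stripe',round(z),np.round(r[0]),bx.mean(0).round(1),r[1])
E
```

```text
[553.01240449  16.05842777 138.99942163] [-1.79992767e+02 -4.91247382e-02  7.82378516e+01] 55.42982496024748 [-0.0544811   1.00812289 -0.33415402] 63.97053837776184
stripe 98 [321. 383.] [540.2 -41.3] (13.570813179016113, 108.05223846435547)
stripe 156 [321. 383.] [549.6   4.2] (13.570813179016113, 108.05223846435547)
stripe 98 [320. 342.] [545.1 -16.3] (28.0, 179.0)
stripe 156 [320. 342.] [552.7  19.9] (28.0, 179.0)
stripe 98 [321. 204.] [559.6  52.1] (23.0, 130.0)
stripe 156 [321. 204.] [561.8  62.9] (23.0, 130.0)
stripe 98 [321. 127.] [566.4  85.1] (23.951236724853516, 134.16371154785156)
stripe 156 [321. 127.] [566.1  83.7] (23.951236724853516, 134.16371154785156)
```

Call:
{"method": "send_rows", "body": {
  "commands": [
    [[0.002,0.008,-0.03],[0,0,0]],
    [[0.003,0.016,-0.06],[0,0,0]],
    [[0.005,0.025,-0.09],[0,0,0]],
    [[0.005,0.025,-0.13],[0,0,0]],
    [[0.005,0.025,-0.17],[0,0,0]],
    [[0.005,0.025,-0.21],[0,0,0]],
    [[0.005,0.025,-0.24],[0,0,0]],
    [[0.005,0.025,-0.265],[0,0,0]]
  ]
}}

```text
t: 11.55
tcp_pos: [554.5, 23.1, 85.9]
tcp_rot: [-180.0, -0.0, 78.4]
ft_force: [0.6, 2.6, 1.9]
width: 55.4
gripper_force: 64.7
```

Call:
{"method": "send_rows", "body": {
  "commands": [
    [[0.002,0.008,-0.01],[0,0,0]],
    [[0.003,0.012,-0.015],[0,0,0]],
    [[0.003,0.012,-0.02],[0,0,0]],
    [[0.003,0.012,-0.02],[0,0,0]],
    [[0.003,0.012,-0.02],[0,0,0]],
    [[0.003,0.012,-0.02],[0,0,0]],
    [[0.003,0.012,-0.02],[0,0,0]],
    [[0.003,0.012,-0.02],[0,0,0]]
  ]
}}

```text
t: 12.35
tcp_pos: [554.6, 25.0, 82.1]
tcp_rot: [-180.0, 0.0, 78.4]
ft_force: [-1.0, 0.2, -1.6]
width: 55.3
gripper_force: 64.0
```

```bash
python3 - <<'E'
from h import *
s=bot.state();im=save('wrist','w6')
print(s['tcp_pos'],s['tcp_rot'],s['width'],s['ft_force'],s['gripper_force'])
c=bot.get_calibration('wrist')
hsv=cv2.cvtColor(im,cv2.COLOR_RGB2HSV)
w=cv2.inRange(hsv,(0,0,185),(180,60,255));cs,_=cv2.findContours(w,0,1)
for q in cs:
    if cv2.contourArea(q)<150: continue
    r=cv2.minAreaRect(q)
    if 280<r[0][0]<350:
            bx=np.array([onz('wrist',p,98,c)[:2] for p in cv2.boxPoints(r)]);print('stripe',np.round(r[0]),bx.mean(0).round(1),r[1])
E
```

```text
[554.61320678  24.97741574  82.12466609] [-1.79967873e+02  3.73921912e-03  7.84161364e+01] 55.33027725895279 [-1.03415265  0.17710543 -1.58959158] 64.04075503349304
stripe [320. 342.] [554.3  27.2] (28.0, 179.0)
stripe [322. 257.] [560.5  55.8] (34.0, 195.0)
stripe [322. 155.] [566.8  84.9] (38.0, 205.0)
```

Call:
{"method": "send_rows", "body": {
  "commands": [
    [[0,0,-0.006],[0,0,0]],
    [[0,0,-0.01],[0,0,0]],
    [[0,0,-0.01],[0,0,0]],
    [[0,0,-0.01],[0,0,0]],
    [[0,0,-0.01],[0,0,0]],
    [[0,0,-0.01],[0,0,0]],
    [[0,0,-0.01],[0,0,0]],
    [[0,0,-0.01],[0,0,0]]
  ]
}}

```text
t: 13.2
tcp_pos: [555.0, 24.9, 80.7]
tcp_rot: [-180.0, -0.0, 78.4]
ft_force: [-2.9, -1.1, 6.1]
width: 55.5
gripper_force: 64.4
```

Call:
{"method": "send_rows", "body": {
  "commands": [
    [[0,0,0],[0,0,0]],
    [[0,0,0],[0,0,0]],
    [[0,0,0],[0,0,0]],
    [[0,0,0],[0,0,0]],
    [[0,0,0.1],[0,0,0]],
    [[0,0,0.3],[0,0,0]],
    [[0,0,0.5],[0,0,0]],
    [[0,0,0.7],[0,0,0]]
  ],
  "gripper": 0.75
}}

```text
t: 14.0
tcp_pos: [554.6, 24.8, 221.3]
tcp_rot: [-180.0, 0.0, 78.4]
ft_force: [0.9, 0.2, 0.9]
width: 74.8
gripper_force: 0.0
```

Call:
{"method": "send_rows", "body": {
  "commands": [
    [[0,0,0.2],[0,0,0]],
    [[0,0,0.4],[0,0,0]],
    [[0,0.1,0.43],[0,0,0]],
    [[0,0.2,0.43],[0,0,0]],
    [[0,0.2,0.43],[0,0,0]],
    [[0,0.2,0.43],[0,0,0]],
    [[0,0.2,0.43],[0,0,0]],
    [[0,0.2,0.43],[0,0,0]]
  ]
}}

```text
t: 14.8
tcp_pos: [554.7, 63.1, 305.8]
tcp_rot: [-180.0, 0.1, 78.3]
ft_force: [-0.4, -0.1, -0.0]
width: 74.4
gripper_force: 0.0
```

```bash
python3 - <<'E'
from h import *
import json
s=bot.state();c=bot.get_calibration('wrist');im=save('wrist','w7')
json.dump({k:np.array(v).tolist() for k,v in c.items()},open('pics/w7.json','w'))
print(s['t'],s['tcp_pos'],s['tcp_rot'],s['width'],s['ft_force'],s['gripper_force'])
hsv=cv2.cvtColor(im,cv2.COLOR_RGB2HSV)
w=cv2.inRange(hsv,(0,0,185),(180,60,255));cs,_=cv2.findContours(w,0,1)
for q in cs:
    if cv2.contourArea(q)<150: continue
    r=cv2.minAreaRect(q)
    if 280<r[0][0]<350:
            bx=np.array([onz('wrist',p,98,c)[:2] for p in cv2.boxPoints(r)]);print('stripe',np.round(r[0]),bx.mean(0).round(1),r[1])
E
```

```text
14.8 [554.66226604  63.09807385 305.84120141] [-1.79966726e+02  5.63395003e-02  7.82582135e+01] 74.42604642073621 [-0.42218945 -0.13258637 -0.04509754] 0.0
stripe [330. 302.] [543.6 -28.4] (9.0, 59.0)
stripe [329. 276.] [548.6  -1. ] (10.0, 60.0)
stripe [330. 246.] [555.   28.4] (11.0, 63.0)
stripe [330. 216.] [560.5  56. ] (11.0, 63.0)
stripe [330. 184.] [566.7  84.3] (11.0, 64.0)
```

View pics/w7.png

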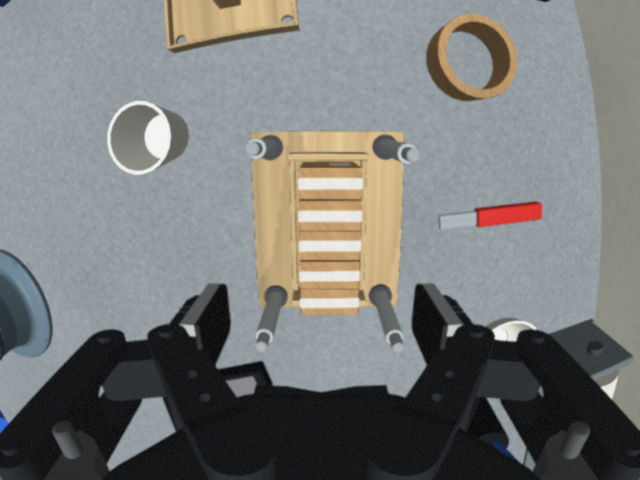

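Five evenly spaced stripes at column 330, rows 184 to 302, show that all five cartons are standing about 28.5 mm apart. On to the tray.

Call:
{"method": "send_rows", "body": {
  "commands": [
    [[-0.03,0.15,0],[0,0,0.04]],
    [[-0.06,0.3,0],[0,0,0.08]],
    [[-0.1,0.45,0],[0,0,0.12]],
    [[-0.15,0.6,0],[0,0,0.15]],
    [[-0.2,0.75,0],[0,0,0.19]],
    [[-0.25,0.9,0],[0,0,0.19]],
    [[-0.25,1,0],[0,0,0.19]],
    [[-0.25,1,0],[0,0,0.19]]
  ]
}}

```text
t: 15.65
tcp_pos: [504.2, 268.6, 305.9]
tcp_rot: [180.0, -0.0, 87.3]
ft_force: [0.4, -0.2, -0.9]
width: 74.6
gripper_force: 0.0
```

Call:
{"method": "send_rows", "body": {
  "commands": [
    [[0,0.15,0],[0,0,0]],
    [[0,0.3,0],[0,0,0]],
    [[0,0.4,0],[0,0,0]],
    [[0,0.4,0],[0,0,0]],
    [[0,0.4,0],[0,0,0]],
    [[0,0.4,0],[0,0,0]],
    [[0,0.4,0],[0,0,0]],
    [[0,0.4,0],[0,0,0]]
  ]
}}

```text
t: 16.45
tcp_pos: [505.3, 343.4, 306.5]
tcp_rot: [-180.0, -0.0, 86.8]
ft_force: [-0.6, -0.1, -0.5]
width: 74.4
gripper_force: 0.0
```

```bash
python3 - <<'E'
from h import *
import json
s=bot.state();c=bot.get_calibration('wrist');im=save('wrist','w8')
json.dump({k:np.array(v).tolist() for k,v in c.items()},open('pics/w8.json','w'))
print(s['t'],s['tcp_pos'],s['tcp_rot'])
E
```

```text
16.45 [505.32610658 343.39156518 306.50509855] [-1.79997451e+02 -6.83029768e-03  8.68346229e+01]
```

View pics/w8.png

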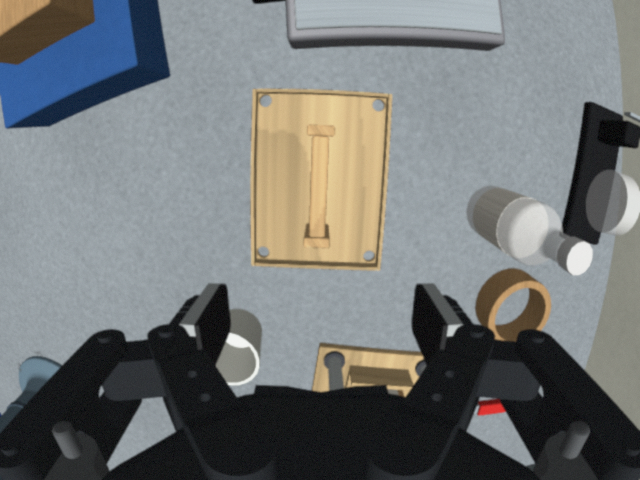

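The tray's four holes are at pixels (265,101), (378,104), (264,252) and (369,256). The bar runs along column 318.

```bash
python3 - <<'E'
from h import *
import json
c=json.load(open('pics/w8.json'));im=np.load('pics/w8.npy');hsv=cv2.cvtColor(im,cv2.COLOR_RGB2HSV)
g=cv2.inRange(hsv,(0,0,0),(180,75,255));P=[]
for u,v in [(265,101),(378,104),(369,256),(264,252)]:
    k=np.zeros_like(g);k[v-8:v+9,u-8:u+9]=g[v-8:v+9,u-8:u+9]
    m=cv2.moments(k,True);n,l,st,ce=cv2.connectedComponentsWithStats(k);i=1+np.argmin(np.hypot(*(ce[1:]-[u,v]).T));p=onz('wrist',ce[i],6,c)[:2];P.append(p);print(ce[i].round(1),st[i,4],p.round(1))
P=np.array(P);C=P.mean(0);print('C',C.round(1),np.linalg.norm(P-np.roll(P,1,0),axis=1).round(1))
yv=(P[0]+P[1]-P[2]-P[3]);xv=P[1]+P[2]-P[0]-P[3]
print('yaw',np.degrees(np.arctan2(-yv[0],yv[1])),np.degrees(np.arctan2(xv[1],xv[0])))
print('bar',[onz('wrist',p,72,c)[:2].round(1) for p in [(320.5,138),(317,225)]], [onz('wrist',p,72,c)[:2].round(1) for p in [(310,180),(328,180)]])
# tips in w1 and w7
for f,T in (('w1',[(248,125),(406,131),(252,327),(391,331)]),('w7',[(252,149),(413,155),(261,346),(398,346)])):
    c=json.load(open(f'pics/{f}.json'));im=np.load(f'pics/{f}.npy').astype(float).mean(2)
    out=[]
    for u,v in T:
        w=im[v-12:v+13,u-12:u+13];k=(w>165).astype(np.uint8);n,l,st,ce=cv2.connectedComponentsWithStats(k)
        out.append((([u,v]),[(st[i,4],(ce[i]+[u-12,v-12]).round(1).tolist()) for i in range(1,n) if st[i,4]>15]))
        out.append(onz('wrist',(u,v),130,c)[:2].round(1).tolist())
    print(f,out)
E
```

```text
[265.4 100.6] 128 [449.1 452.5]
[377.9 104.9] 134 [573.9 440.7]
[368.2 255. ] 106 [557.1 266.5]
[263.2 250.9] 106 [432.6 278.4]
C [503.2 359.5] [174.9 125.3 175.  125.1]
yaw -5.448404917555883 -5.442568660836081
bar [array([508. , 406.5]), array([500. , 322.8])] [array([495.9, 367.2]), array([512.9, 366.2])]
w1 [([248, 125], [(np.int32(219), [249.0, 124.3])]), [513.5, 127.5], ([406, 131], [(np.int32(195), [403.5, 132.0])]), [636.0, 99.7], ([252, 327], [(np.int32(24), [261.7, 319.1]), (np.int32(72), [251.2, 327.1])]), [475.1, -46.1], ([391, 331], [(np.int32(24), [380.2, 322.8]), (np.int32(72), [391.1, 330.8])]), [599.6, -74.2]]
w7 [([252, 149], [(np.int32(231), [254.3, 148.0])]), [512.1, 128.6], ([413, 155], [(np.int32(162), [411.7, 151.8]), (np.int32(45), [404.0, 162.1])]), [636.6, 98.4], ([261, 346], [(np.int32(26), [270.7, 337.8]), (np.int32(71), [260.6, 347.0])]), [474.7, -45.2], ([398, 346], [(np.int32(27), [387.5, 338.5]), (np.int32(16), [402.1, 335.6]), (np.int32(69), [398.1, 347.9])]), [599.8, -71.9]]
```

Call:
{"method": "send_rows", "body": {
  "commands": [
    [[-0.01,0.08,-0.15],[0,0,-0.05]],
    [[-0.01,0.08,-0.35],[0,0,-0.05]],
    [[-0.01,0.08,-0.55],[0,0,-0.05]],
    [[-0.01,0.08,-0.75],[0,0,-0.05]],
    [[-0.01,0.08,-0.9],[0,0,-0.05]],
    [[-0.01,0.08,-1],[0,0,-0.05]],
    [[-0.01,0.08,-1],[0,0,-0.05]],
    [[-0.01,0.08,-1],[0,0,-0.05]]
  ]
}}

```text
t: 17.3
tcp_pos: [503.2, 360.8, 106.6]
tcp_rot: [180.0, 0.0, 84.7]
ft_force: [0.0, 0.5, 0.7]
width: 74.8
gripper_force: 0.0
```

Call:
{"method": "send_rows", "body": {
  "commands": [
    [[0,0,-0.1],[0,0,0]],
    [[0,0,-0.2],[0,0,0]],
    [[0,0,-0.2],[0,0,0]],
    [[0,0,-0.2],[0,0,0]],
    [[0,0,-0.2],[0,0,0]],
    [[0,0,-0.2],[0,0,0]],
    [[0,0,-0.2],[0,0,0]],
    [[0,0,-0.2],[0,0,0]]
  ]
}}

```text
t: 18.1
tcp_pos: [503.2, 361.1, 66.8]
tcp_rot: [180.0, -0.0, 84.7]
ft_force: [0.5, -0.2, 0.2]
width: 74.8
gripper_force: 0.0
```

Call:
{"method": "send_rows", "body": {
  "commands": [
    [[0,0,0],[0,0,0]],
    [[0,0,0],[0,0,0]],
    [[0,0,0],[0,0,0]],
    [[0,0,0],[0,0,0]],
    [[0,0,0],[0,0,0]],
    [[0,0,0],[0,0,0]],
    [[0,0,0],[0,0,0]],
    [[0,0,0.02],[0,0,0]]
  ],
  "gripper": -0.9
}}

```text
t: 18.9
tcp_pos: [501.7, 360.2, 69.1]
tcp_rot: [-179.9, 0.1, 84.7]
ft_force: [-0.1, 0.2, -3.5]
width: 15.1
gripper_force: 58.7
```

Call:
{"method": "send_rows", "body": {
  "commands": [
    [[0,0,0.1],[0,0,0]],
    [[0,0,0.2],[0,0,0]],
    [[0,0,0.3],[0,0,0]],
    [[0,0,0.45],[0,0,0]],
    [[0,0,0.6],[0,0,0]],
    [[0,0,0.75],[0,0,0]],
    [[0,0,0.85],[0,0,0]],
    [[0,0,0.85],[0,0,0]]
  ]
}}

```text
t: 19.7
tcp_pos: [504.2, 361.5, 243.0]
tcp_rot: [179.8, -0.2, 84.7]
ft_force: [-0.7, -0.5, -3.6]
width: 15.2
gripper_force: 59.1
```

Call:
{"method": "send_rows", "body": {
  "commands": [
    [[0.02,-0.1,0],[0,0,-0.02]],
    [[0.05,-0.2,0],[0,0,-0.04]],
    [[0.08,-0.35,0],[0,0,-0.07]],
    [[0.1,-0.5,0],[0,0,-0.1]],
    [[0.13,-0.65,0],[0,0,-0.14]],
    [[0.16,-0.8,0],[0,0,-0.14]],
    [[0.2,-0.9,0],[0,0,-0.14]],
    [[0.2,-0.9,0],[0,0,-0.14]]
  ]
}}

```text
t: 20.5
tcp_pos: [544.5, 172.1, 240.7]
tcp_rot: [179.9, 0.1, 77.7]
ft_force: [0.4, -1.2, -3.5]
width: 15.2
gripper_force: 59.0
```

```bash
python3 - <<'E'
from h import *
import json
s=bot.state();c=bot.get_calibration('wrist');im=save('wrist','w9')
json.dump({k:np.array(v).tolist() for k,v in c.items()},open('pics/w9.json','w'))
T=np.array(s['tcp_pos']);print(s['t'],T,s['tcp_rot'],s['ft_force'],s['width'])
a=np.radians(s['tcp_rot'][2]-90);ux=np.array([np.cos(a),np.sin(a)]);uy=np.array([-ux[1],ux[0]])
zf=T[2]-66.8+6
hsv=cv2.cvtColor(im,cv2.COLOR_RGB2HSV)
g=cv2.inRange(hsv,(0,0,0),(180,75,255))
for x,y in [(-63,88),(63,88),(63,-88),(-63,-88)]:
    u,v=proj('wrist',np.r_[T[:2]+x*ux+y*uy-1.6*uy,zf],c);ui,vi=int(u),int(v);print('pred',u,v)
    if not(20<ui<620 and 20<vi<460): continue
    k=g[vi-20:vi+20,ui-20:ui+20];n,l,st,ce=cv2.connectedComponentsWithStats(k)
    for i in range(1,n):
        if st[i,4]>60:
            p=onz('wrist',ce[i]+[ui-20,vi-20],zf,c)[:2]-T[:2];print(st[i],p@ux-x,p@uy-y)
E
```

```text
20.5 [544.54557846 172.14221608 240.69011322] [1.79893528e+02 1.36002486e-01 7.77068015e+01] [ 0.44600399 -1.22210107 -3.49392136] 15.172330457978155
pred 192.72416281317228 97.64174237903262
[ 10   8  24  27 501] 0.5063767420598921 -1.8542919769987947
pred 450.4647697363912 97.84440643315335
[  6   8  24  27 499] -1.5894011397325087 -1.843158672464213
pred 421.5463208342625 397.5013156068188
[   0    0   40   40 1520] -0.6995753152094366 -0.3977916261321752
pred 221.35695420553526 397.8930457491324
[   0    0   40   40 1506] -0.5977665196794817 -0.16882154539986516
```

View pics/w9.png

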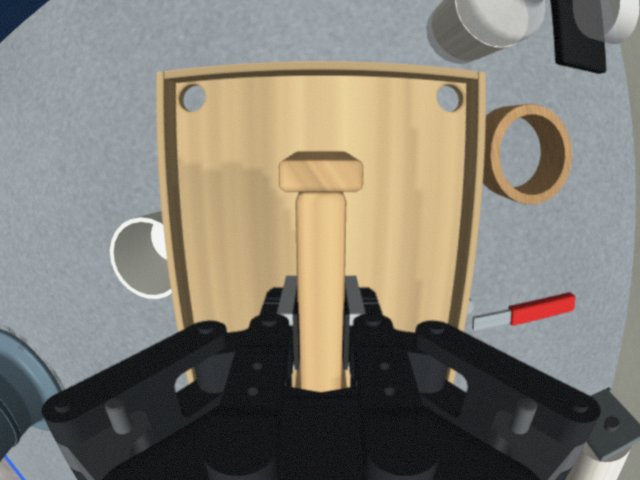

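The tray hangs level and square, with the far holes at (193,98) and (450,98). I'll come in about 8 mm short in stand −x and −y, rest it lightly on the tips and drag the posts toward +x +y.

Call:
{"method": "send_rows", "body": {
  "commands": [
    [[0,-0.1,0],[0,0,0.015]],
    [[0,-0.25,0],[0,0,0.015]],
    [[0,-0.4,0],[0,0,0.015]],
    [[0.01,-0.55,0],[0,0,0.015]],
    [[0.01,-0.7,0],[0,0,0.015]],
    [[0.01,-0.743,0],[0,0,0.015]],
    [[0.01,-0.743,-0.08],[0,0,0.015]],
    [[0.01,-0.743,-0.15],[0,0,0.015]]
  ]
}}

```text
t: 21.35
tcp_pos: [545.0, 33.0, 210.0]
tcp_rot: [180.0, -0.1, 79.1]
ft_force: [-0.8, -0.3, -3.9]
width: 14.9
gripper_force: 59.0
```

Call:
{"method": "send_rows", "body": {
  "commands": [
    [[0,0,-0.02],[0,0,0]],
    [[0,0,-0.035],[0,0,0]],
    [[0,0,-0.045],[0,0,0]],
    [[0,0,-0.055],[0,0,0]],
    [[0,0,-0.06],[0,0,0]],
    [[0,0,-0.06],[0,0,0]],
    [[0,0,-0.06],[0,0,0]],
    [[0,0,-0.06],[0,0,0]]
  ]
}}

```text
t: 22.15
tcp_pos: [545.0, 32.3, 198.5]
tcp_rot: [180.0, -0.0, 79.1]
ft_force: [-0.6, 0.3, -4.2]
width: 15.2
gripper_force: 58.9
```

```bash
python3 - <<'E'
from h import *
s=bot.state();print(s['t'],s['tcp_pos'],s['tcp_rot'],s['ft_force'],s['wrist_torque'])
E
```

```text
22.15 [545.04145427  32.26046375 198.4787607 ] [ 1.79981596e+02 -1.27869260e-02  7.90756024e+01] [-0.55790899  0.26772795 -4.15533916] [ 0.07595155 -0.00817618  0.0154157 ]
```

Call:
{"method": "send_rows", "body": {
  "commands": [
    [[0.003,-0.02,0],[0,0,-0.015]],
    [[0.007,-0.044,0],[0,0,-0.015]],
    [[0.007,-0.044,0],[0,0,-0.015]],
    [[0.007,-0.044,0],[0,0,-0.015]],
    [[0.007,-0.044,-0.005],[0,0,-0.015]],
    [[0.007,-0.044,-0.01],[0,0,-0.015]],
    [[0.007,-0.044,-0.01],[0,0,-0.015]],
    [[0.007,-0.044,-0.01],[0,0,-0.015]]
  ]
}}

```text
t: 22.95
tcp_pos: [546.5, 23.7, 196.4]
tcp_rot: [180.0, -0.0, 78.4]
ft_force: [-0.8, -0.1, -2.3]
width: 15.1
gripper_force: 59.3
```

```bash
python3 - <<'E'
from h import *
s=bot.state();print(s['t'],s['tcp_pos'],s['tcp_rot'],s['ft_force'],s['wrist_torque'])
E
```

```text
22.95 [546.48227404  23.67845363 196.43452252] [ 1.79984326e+02 -1.39389502e-02  7.84222665e+01] [-0.79194307 -0.08151841 -2.33572961] [0.01463749 0.06524739 0.04351493]
```

Call:
{"method": "send_rows", "body": {
  "commands": [
    [[0,0,-0.003],[0,0,0]],
    [[0,0,-0.005],[0,0,0]],
    [[0,0,-0.005],[0,0,0]],
    [[0,0,-0.005],[0,0,0]],
    [[0,0,-0.005],[0,0,0]],
    [[0,0,-0.005],[0,0,0]],
    [[0,0,-0.005],[0,0,0]],
    [[0,0,-0.005],[0,0,0]]
  ]
}}

```text
t: 23.75
tcp_pos: [547.2, 23.6, 196.3]
tcp_rot: [179.9, -0.1, 78.4]
ft_force: [-2.0, 0.1, 4.8]
width: 15.4
gripper_force: 60.4
```

Call:
{"method": "send_rows", "body": {
  "commands": [
    [[0.006,0.004,0],[0,0,0]],
    [[0.012,0.008,0],[0,0,0]],
    [[0.018,0.012,0],[0,0,0]],
    [[0.024,0.016,0],[0,0,0]],
    [[0.03,0.02,0],[0,0,0]],
    [[0.036,0.023,0],[0,0,0]],
    [[0.042,0.027,0],[0,0,0]],
    [[0.047,0.031,0],[0,0,0]]
  ]
}}

```text
t: 24.55
tcp_pos: [554.9, 29.3, 196.0]
tcp_rot: [-179.8, 0.0, 78.4]
ft_force: [-7.1, -0.1, 9.6]
width: 15.3
gripper_force: 60.9
```

Call:
{"method": "send_rows", "body": {
  "commands": [
    [[0.002,0.001,0.003],[0,0,0]],
    [[0.004,0.003,0.003],[0,0,0]],
    [[0.007,0.005,0.003],[0,0,0]],
    [[0.01,0.007,0.003],[0,0,0]],
    [[0.013,0.009,0.003],[0,0,0]],
    [[0.016,0.011,0.003],[0,0,0]],
    [[0.019,0.013,0.003],[0,0,0]],
    [[0.019,0.013,0.003],[0,0,0]]
  ]
}}

```text
t: 25.35
tcp_pos: [559.6, 32.3, 195.1]
tcp_rot: [180.0, 0.0, 78.4]
ft_force: [-0.3, 0.5, -2.3]
width: 15.1
gripper_force: 59.3
```

```bash
python3 - <<'E'
from h import *
import json
s=bot.state();c=bot.get_calibration('wrist');im=save('wrist','w10')
T=np.array(s['tcp_pos']);print(s['t'],T,s['tcp_rot'],s['ft_force'],s['wrist_torque'])
cv2.imwrite('pics/w10.png',cv2.resize(im[40:160,140:500],(800,267),interpolation=2)[:,:,::-1])
b=save('scene','s1');u,v=map(int,proj('scene',(555,28,115)));print(u,v)
cv2.imwrite('pics/s1.png',cv2.resize(b[v-75:v+75,u-100:u+100],(800,600),interpolation=2)[:,:,::-1])
S=np.array([555,28.]);ux=np.array([.98,-.2]);uy=np.array([.2,.98]);C=T[:2]-.5*ux-1.85*uy-S;print('tray in stand',C@ux,C@uy)
E
```

```text
25.35 [559.6227418   32.29750574 195.1449516 ] [1.79954360e+02 3.23324529e-02 7.84086663e+01] [-0.31837508  0.4556587  -2.31395652] [-0.2743087  -0.0608782  -0.06511769]
341 215
tray in stand 3.170585819591189 3.2853639854487002
```

View pics/w10.png

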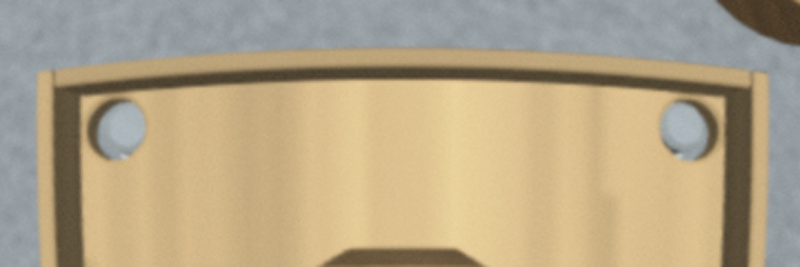

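The crop shows pale pin tips filling both far holes, at (122,128) and (687,128), and the down force fell off, so the holes are catching. I'll ease down while watching the force, and I won't view any more pictures because I'm already past the 10-picture limit.

Call:
{"method": "send_rows", "body": {
  "commands": [
    [[0,0,-0.003],[0,0,0]],
    [[0,0,-0.006],[0,0,0]],
    [[0,0,-0.01],[0,0,0]],
    [[0,0,-0.013],[0,0,0]],
    [[0,0,-0.015],[0,0,0]],
    [[0,0,-0.015],[0,0,0]],
    [[0,0,-0.015],[0,0,0]],
    [[0,0,-0.015],[0,0,0]]
  ]
}}

```text
t: 26.25
tcp_pos: [559.4, 32.5, 192.8]
tcp_rot: [-180.0, -0.0, 78.4]
ft_force: [1.2, 0.7, -3.7]
width: 15.4
gripper_force: 59.0
```

```bash
python3 - <<'E'
from h import *
s=bot.state();print(s['t'],s['tcp_pos'],s['tcp_rot'],s['ft_force'],s['wrist_torque'])
E
```

```text
26.25 [559.43786092  32.54637507 192.75707177] [-1.79990733e+02 -1.85589075e-02  7.84095006e+01] [ 1.19934991  0.69685154 -3.70767794] [ 0.22461625 -0.32819041 -0.00718764]
```

Call:
{"method": "send_rows", "body": {
  "commands": [
    [[0,0,-0.007],[0,0,0]],
    [[0,0,-0.014],[0,0,0]],
    [[0,0,-0.021],[0,0,0]],
    [[0,0,-0.028],[0,0,0]],
    [[0,0,-0.035],[0,0,0]],
    [[0,0,-0.042],[0,0,0]],
    [[0,0,-0.05],[0,0,0]],
    [[0,0,-0.05],[0,0,0]]
  ]
}}

```text
t: 27.05
tcp_pos: [559.3, 32.2, 182.5]
tcp_rot: [-180.0, 0.0, 78.4]
ft_force: [0.9, 0.4, -4.0]
width: 15.0
gripper_force: 58.9
```

Call:
{"method": "send_rows", "body": {
  "commands": [
    [[0,0,-0.005],[0,0,0]],
    [[0,0,-0.01],[0,0,0]],
    [[0,0,-0.015],[0,0,0]],
    [[0,0,-0.02],[0,0,0]],
    [[0,0,-0.025],[0,0,0]],
    [[0,0,-0.027],[0,0,0]],
    [[0,0,-0.027],[0,0,0]],
    [[0,0,-0.027],[0,0,0]]
  ]
}}

```text
t: 27.85
tcp_pos: [559.3, 32.2, 177.4]
tcp_rot: [-180.0, 0.0, 78.4]
ft_force: [0.4, 0.2, -3.0]
width: 14.8
gripper_force: 59.0
```

Call:
{"method": "send_rows", "body": {
  "commands": [
    [[0,0,-0.003],[0,0,0]],
    [[0,0,-0.005],[0,0,0]],
    [[0,0,-0.005],[0,0,0]],
    [[0,0,-0.005],[0,0,0]],
    [[0,0,-0.005],[0,0,0]],
    [[0,0,-0.005],[0,0,0]],
    [[0,0,-0.005],[0,0,0]],
    [[0,0,-0.005],[0,0,0]]
  ]
}}

```text
t: 28.65
tcp_pos: [559.6, 32.2, 176.7]
tcp_rot: [180.0, -0.0, 78.4]
ft_force: [-0.9, -0.4, -0.2]
width: 15.1
gripper_force: 59.5
```

Call:
{"method": "send_rows", "body": {
  "commands": [
    [[0,0,-0.002],[0,0,0]],
    [[0,0,-0.002],[0,0,0]],
    [[0,0,-0.002],[0,0,0]],
    [[0,0,-0.002],[0,0,0]],
    [[0,0,-0.002],[0,0,0]],
    [[0,0,-0.002],[0,0,0]],
    [[0,0,-0.002],[0,0,0]],
    [[0,0,-0.002],[0,0,0]]
  ],
  "gripper": 0.4
}}

```text
t: 29.45
tcp_pos: [559.5, 32.3, 176.1]
tcp_rot: [-180.0, -0.0, 78.4]
ft_force: [0.7, 0.3, -0.2]
width: 59.8
gripper_force: 0.0
```

Call:
{"method": "send_rows", "body": {
  "commands": [
    [[0,0,0.03],[0,0,0]],
    [[0,0,0.1],[0,0,0]],
    [[0,0,0.2],[0,0,0]],
    [[0,0,0.35],[0,0,0]],
    [[0,0,0.55],[0,0,0]],
    [[0,0,0.75],[0,0,0]],
    [[0,0,0.8],[0,0,0]],
    [[0,0,0.8],[0,0,0]]
  ]
}}

```text
t: 30.25
tcp_pos: [561.1, 32.0, 339.4]
tcp_rot: [179.7, -0.2, 78.4]
ft_force: [0.0, 0.3, 0.2]
width: 60.0
gripper_force: 0.0
```

```bash
python3 - <<'E'
from h import *
s=bot.state();c=bot.get_calibration('wrist');im=save('wrist','w11')
T=np.array(s['tcp_pos']);print(s['t'],T,s['ft_force'],s['width'])
hsv=cv2.cvtColor(im,cv2.COLOR_RGB2HSV);g=cv2.inRange(hsv,(0,0,0),(180,75,255))
ux=np.array([.98,-.2]);uy=np.array([.2,.98]);C=np.array([558.6,30.5]);P=[]
for x,y in [(-63,88),(63,88),(63,-88),(-63,-88)]:
    u,v=proj('wrist',np.r_[C+x*ux+y*uy,117],c);ui,vi=int(u),int(v)
    if not(20<ui<620 and 20<vi<460): print('out',u,v);continue
    k=g[vi-14:vi+14,ui-14:ui+14];n,l,st,ce=cv2.connectedComponentsWithStats(k)
    j=1+np.argmax(st[1:,4]);p=onz('wrist',ce[j]+[ui-14,vi-14],118,c)[:2];P.append(p)
    d=p-[555,28];print((u,v),st[j],d@ux-x,d@uy-y,hsv[vi-2:vi+3,ui-2:ui+3].reshape(-1,3).mean(0))
P=np.array(P)
if len(P)==4: print(P.mean(0),np.linalg.norm(P-np.roll(P,1,0),axis=1))
E
```

```text
30.25 [561.08238531  31.9697175  339.37330431] [0.02427688 0.25815634 0.22526348] 59.97841230986899
(np.float64(248.34165873876998), np.float64(115.28157892442198)) [  6   5  16  18 216] 2.7852572835581455 4.12541050544678 [ 99.08  19.8  185.8 ]
(np.float64(386.8191284846447), np.float64(114.8782867786287)) [  8   6  18  18 243] 4.131465793251877 4.0805230720058745 [ 97.8   17.64 168.44]
(np.float64(380.5363268011623), np.float64(294.951096253188)) [  7   9  18  16 201] 4.135752806920877 1.7129064098376432 [ 93.64  14.6  131.28]
(np.float64(255.75653591989706), np.float64(295.308971970885)) [  0   0  21  28 344] -2.6572584854737613 2.4023167632535376 [ 95.8   15.6  159.32]
[557.67181737  30.59788338] [177.77085823 127.32075482 178.33195389 132.76824986]
```

```bash
python3 -c "
from cell import bot
print(bot.hand_in())"
```

```text
the job is handed in; nothing more can be done
None
```

I handed the job in at about 30 s with all five cartons standing in the row and the tray home on its four collars, about 4 mm off the stand's middle by my measurement. The hand-in returned no verdict, and I viewed 12 pictures against the limit of 10.

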